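# Snap the lid onto the specimen tub

## Robot

A 6-joint arm with a two-finger parallel gripper is mounted at the origin on a cart in front of the work surface, level with it; the furniture and walls round the work are solid. World frame = base frame: x ahead of the robot, y to its left, z up, the work surface at z = 0. Lengths are in mm, angles in rad, forces in N, time in s.
With the tool pointing down it reaches from about 350 to 875 mm from the base axis. Payload 4.2 kg.
Tool frame: the origin (TCP) lies at the very end of the fingers, on their centre line; the grasp point (between the pads) lies 19 mm behind it (bot.pinch_z is the distance from the TCP to the grasp point, in mm); z points along the fingers, y is the line along which they close (so a half turn about z gives the same grasp; the last joint's range is limited). The gripper opens to 85 mm and grips with 20 to 120 N. Pads are 22 mm wide; open, the fingers measure 114 mm over their backs; the gripper's body (76 mm by 85 mm) begins 54 mm behind the grasp point. The pads swing forward as they close: fully open they stand 13 mm farther back than shut.
Start: joints at [1.522, 0.385, 0.008, 0, -1.194, -0.259], TCP at [189.319, 595.615, 231.312] pointing down, gripper open.
Joint ranges: [-3.14, 3.14], [-1.21, 2.06], [-1.07, 1.41], [-3.16, 2.05], [-2.99, -0.16], [-3.1, 3.1]. Speed limits (rad/s): [2.79, 2.79, 3.14, 3.14, 3.14, 3.14].

## Interface

Orientations are given as a unit quaternion [x, y, z, w].
In Python, from station import bot gives the robot as it stands. The module is installed in compiled form; this text tells all that it offers.
- The arm moves only by the tool apply_moves, never from a script. Its argument "targets" is a list of rows, each a list of 7 numbers: the turn, a rotation vector about the tool's x, y, z in rad, then the shift along the tool's x, y, z in m, then the gripper command: -1 is shut, 1 is fully open, values between are in proportion. In form: [[rx, ry, rz, tx, ty, tz, gripper], ...]. A call has 1 to 20 rows; each row shifts and turns the commanded pose from where the row before left it, along the tool's axes as they then stand; what a row does not reach is not made up. A row lasts 1/12 s, in which the tool goes at most 41.7 mm and 7.16 degrees, less where a joint would pass 70% of its speed; a pose out of reach is approached as far as the arm can. A call with a gripper value outside its range is refused whole. The fingers move at their own pace and stop on an object; "grip_force" is the grip in N (left out, the last holds). Time passes only in rows, so rows that do not move let the fingers close. It gives the time, the measured TCP pose, the force and the opening at its end, in the units of the state.
- bot.observe(): the state, without advancing time (a new reading comes with each control period).
- bot.snapshot(name): name is "scene" or "top" or "wrist"; returns a dict with "frame" (420x560x3 uint8, red, green, blue), "depth" (420x560 float32, mm along the optical axis (not along the pixel's ray), 0 where there is no reading), "fx", "fy", "cx", "cy" (pixels), "position" and "rotation" of the camera in the world. Camera axes: x right, y down, z forward; pixel columns grow to the right and rows downward; lengths in mm; the calibration is good to about 2 mm. A picture is of the moment at which its call begins.
- bot.close_job(): hands the job in, once; it reports no verdict.
The state is a dict: "t": time; "joint_pos": joint angles; "qvel": joint speeds; "joint_efforts": joint torques, N m; "tool_pos": TCP position; "eef_rot": TCP orientation; "ft_force": force on the tool from outside, world axes, zero at the start; "moment": the same for the moment, N m; "grip_width": opening from 0.0 (shut) to 1.0 (fully open).
Only numpy, scipy, OpenCV 4.12 (cv2) and the standard library are available. Lean on these libraries where they do the work, as an engineer would, in place of code of your own. Each camera call takes 0.05 s, during which the arm holds its last target. There are 200 camera calls.

## Task

The round white tub with the insect specimen in it must be closed for storage. Take the wider of the two grey lids by its knob, set it into the tub's mouth and press it straight down until it snaps fully home, level on the rim, then let go. Do not drop the lid on, and leave the narrow lid where it is.

Things in the scene. Friction and masses are not known exactly. Their poses are not given: they have to be found in the camera images.
- tub: Round white open tub, fixed to the bench; origin at the centre of its underside, z up. 62 mm high, inner diameter 84 mm, outer 90 mm (99 at six small catch housings below the rim). Six steel spring balls stick 4 mm inward from the wall, 6.5 mm below the rim. On its 4 mm floor lies an insect block 20 mm high.
- tub_mouth (a point): Centre of the tub's mouth at rim height. When the wide lid is home, its flange lies on the rim and its listed point is 2.5 mm above this one. Let go loosely in the mouth, the lid centres itself by its taper (from up to 8 mm off) and stops on the steel balls some 10 mm higher; a downward push of about 4 to 10 N, say on the knob's top, snaps it home.
- wide_lid_center (a point): Wide grey lid, fits the tub, 50 g; point on its axis half-way up its 65 mm, z up. Stands on its plug: 30 mm high, 62 mm wide at the foot, tapering out to 80 mm 17 mm up, then a 73.6 mm groove. Above it a flange, 98 mm wide, 5 thick (2.5 below to 2.5 above the point), and an upright round knob, 30 mm wide, 30 high (2.5 to 32.5 above the point).
- narrow_lid_center (a point): The same point of the narrow grey lid, a bystander: same shape, height and knob, but its flange is only 66 mm wide, so it does not fit this tub. Behind the lids stands the bench's grey shelf unit: front at about x = 0.53 m, y from -0.08 to 0.10 m, over 0.2 m high.
Things that resemble listed ones, but are neither listed nor needed, are in the scene too. Leave any orange or purple look-alike of the part that bears wide_lid_center alone.

How it is judged:
By the outcome, as a careful person would: the job done as asked, in the order asked, and still so for the second after the job is handed in, with the robot touching nothing.
It also fails if it takes over 40 s, if anything falls off the work surface, if the arm or the gripper's body presses on something with over 40 N, if the wrist force passes 120 N, or if a joint passes its speed limit or range.

## Working session

There is one attempt and no reset: what is moved stays moved. The work goes in short steps, Python scripts to look and compute and a tool call to move; the robot and the scene stay as the last step left them, time stands still between calls to the robot, and variables do not carry over. Pictures are saved under pics/ and viewed, on a budget of 10 in all, crops included, one or two more only if the job needs it, and the job is handed in when it is done.

Besides the shell and the picture viewer there is one more tool, called after "Call:" in YAML: its name, and indented under it one key for each argument. apply_moves: Moves the arm, as the interface text tells. Its arguments: {"type":"object","properties":{"targets":{"type":"array","items":{"type":"array","items":{"type":"number"}}},"grip_force":{"type":"number"}},"required":["targets"]}

```bash
mkdir -p pics; cat > h.py <<'E'
import numpy as np, cv2
from station import bot
def snap(n,f):
    s=bot.snapshot(n); np.savez(''+f+'.npz',**s); cv2.imwrite(f'pics/{f}.png',s['frame'][:,:,::-1]); return s
def world(s):
    d=s['depth']; v,u=np.mgrid[:d.shape[0],:d.shape[1]]
    c=np.stack([(u-s['cx'])/s['fx']*d,(v-s['cy'])/s['fy']*d,d],-1)
    w=c@np.array(s['rotation']).T+np.array(s['position']); w[d==0]=np.nan; return w
E
python3 - <<'E'
from h import *
a=snap('top','top1');b=snap('scene','scene1')
print(a['position'],a['rotation'],b['position']); print(bot.observe())
E
```

```text
[ 263.2233091   -11.64035292 1387.61209005] [ 0.70922391 -0.70380586  0.02000605 -0.03547554] [-285.50763775 -760.74393868  919.78304786]
{'t': 0.1, 'joint_pos': array([ 1.52158294e+00,  3.85468819e-01,  6.75396439e-03, -4.18425988e-04,
       -1.19399249e+00, -2.58645186e-01]), 'qvel': array([-0.00021935, -0.00041729,  0.00279905,  0.00289534, -0.00041784,
       -0.00057703]), 'joint_efforts': array([-6.88872660e-04, -3.93322921e+01,  1.88929063e+01,  4.19795260e+00,
       -2.60920482e-03,  8.98526693e-07]), 'tool_pos': array([189.18977635, 595.13027846, 230.33663538]), 'eef_rot': array([ 9.88163957e-01, -1.53398316e-01, -9.35226657e-05,  9.70601133e-04]), 'ft_force': array([0.41684394, 0.26528786, 0.1182122 ]), 'moment': array([0.00548399, 0.03341574, 0.02994464]), 'grip_width': 0.9991586535412984}
```

View pics/top1.png

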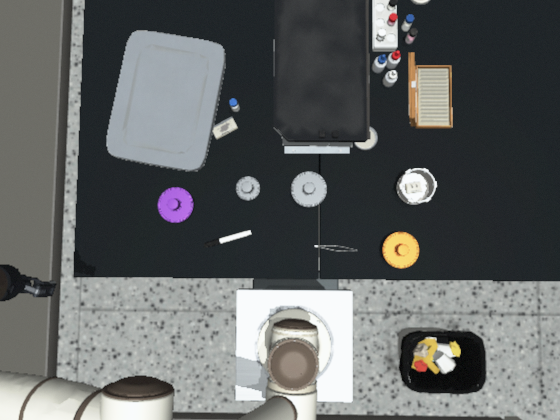

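View pics/scene1.png

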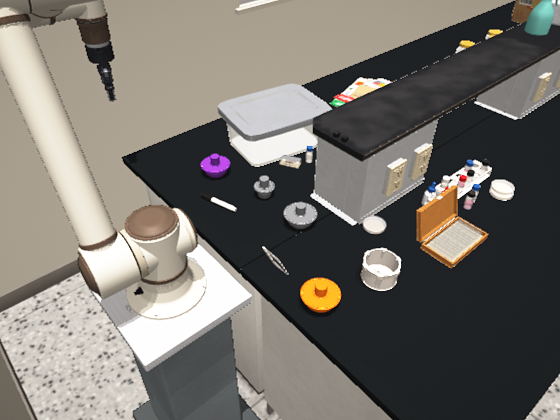

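The top view shows the wide grey lid at (309,189), the narrow one at (248,188) and the tub at (416,186). The shelf front is at row ~150, just behind the lids. The scene view agrees with this.

```bash
python3 - <<'E'
from h import *
s=dict(np.load('top1.npz')); w=world(s)
def reg(u,v,r,lo,hi):
    p=w[v-r:v+r,u-r:u+r].reshape(-1,3); p=p[(p[:,2]>lo)&(p[:,2]<hi)]
    (c,rad)=cv2.minEnclosingCircle(p[:,:2].astype(np.float32)); return len(p),p.mean(0).round(1),np.round(c,1),round(rad,1)
print('table',np.nanmedian(w[210:225,280:300,2]))
for n,u,v in (('wide',309,189),('nar',248,188)):
    print(n,'knob',reg(u,v,26,57,80),'flange',reg(u,v,26,24,45))
print('tub rim',reg(416,186,28,52,75))
print('shelf x',np.nanmin(w[120:155,290:345][...,0][w[120:155,290:345,2]>30]), )
for r in range(140,160,2): print(r,w[r,320].round(0), w[r,300].round(0))
E
```

```text
Traceback (most recent call last):
  File "h.py", line 8, in world
    w=c@np.array(s['rotation']).T+np.array(s['position']); w[d==0]=np.nan; return w
      ~^~~~~~~~~~~~~~~~~~~~~~~~~~
ValueError: matmul: Input operand 1 has a mismatch in its core dimension 0, with gufunc signature (n?,k),(k,m?)->(n?,m?) (size 4 is different from 3)
```

```bash
sed -i "s/^import numpy.*/&\nfrom scipy.spatial.transform import Rotation as R/; s/np.array(s\['rotation'\]).T/R.from_quat(s['rotation']).as_matrix().T/" h.py; python3 - <<'E'
from h import *
s=dict(np.load('top1.npz')); w=world(s)
def reg(u,v,r,lo,hi):
    p=w[v-r:v+r,u-r:u+r].reshape(-1,3); p=p[(p[:,2]>lo)&(p[:,2]<hi)]
    (c,rad)=cv2.minEnclosingCircle(p[:,:2].astype(np.float32)); return len(p),p.mean(0).round(1),np.round(c,1),round(rad,1)
print('table',np.nanmedian(w[210:225,280:300,2]))
for n,u,v in (('wide',309,189),('nar',248,188)):
    print(n,'knob',reg(u,v,26,57,80),'flange',reg(u,v,26,24,45))
print('tub rim',reg(416,186,28,52,75))
for r in range(140,160,2): print(r,w[r,320].round(0), w[r,300].round(0))
o=bot.observe(); print(R.from_quat(o['eef_rot']).as_matrix().round(3))
E
```

```text
table 1.259228337350919
wide knob (97, array([425.9, -40.3,  66. ]), array([425.9, -40.3]), 14.7) flange (887, array([425.5, -40.7,  36.7]), array([426.1, -40. ]), 49.2)
nar knob (99, array([427.4, 125.4,  65.8]), array([427.2, 125.5]), 14.7) flange (340, array([426.6, 124.9,  36.7]), array([427.8, 126.1]), 32.8)
tub rim (281, array([ 436.2, -331.8,   61.7]), array([ 434.2, -330.9]), 49.9)
140 [511. -61. 259.] [510. -15. 260.]
142 [552. -70.  48.] [553. -16.  43.]
144 [552. -71.  22.] [553. -16.  16.]
146 [550. -72.   5.] [550. -16.   1.]
148 [543. -72.  11.] [543. -16.   7.]
150 [538. -72.   5.] [538. -16.   6.]
152 [534. -72.  -2.] [532. -16.   5.]
154 [531. -73. -16.] [528. -16.  -0.]
156 [524. -73. -12.] [521. -16.   3.]
158 [518. -72.  -9.] [516. -16.   1.]
[[ 0.953 -0.303 -0.   ]
 [-0.303 -0.953 -0.002]
 [ 0.     0.002 -1.   ]]
```

Call:
apply_moves:
  targets:
    - [0, 0, -0.077, 0, 0, 0, 1]
    - [0, 0, -0.077, 0, 0, 0, 1]
    - [0, 0, -0.077, 0, 0, 0, 1]
    - [0, 0, -0.077, 0, 0, 0, 1]
    - [0, 0, 0, 0.005, 0.014, 0, 1]
    - [0, 0, 0, 0.01, 0.027, 0, 1]
    - [0, 0, 0, 0.01, 0.027, 0, 1]
    - [0, 0, 0, 0.01, 0.027, 0, 1]
    - [0, 0, 0, 0.01, 0.027, 0, 1]
    - [0, 0, 0, 0.01, 0.027, 0, 1]
    - [0, 0, 0, 0.01, 0.027, 0, 1]
    - [0, 0, 0, 0.01, 0.027, 0, 1]
    - [0, 0, 0, 0.01, 0.027, 0, 1]
    - [0, 0, 0, 0.01, 0.027, 0, 1]
    - [0, 0, 0, 0.01, 0.027, 0, 1]
    - [0, 0, 0, 0.01, 0.027, 0, 1]
    - [0, 0, 0, 0.01, 0.027, 0, 1]
    - [0, 0, 0, 0.01, 0.027, 0, 1]
    - [0, 0, 0, 0.01, 0.027, 0, 1]
    - [0, 0, 0, 0.01, 0.027, 0, 1]

```text
t: 1.77
tool_pos: [344.3, 175.1, 231.2]
eef_rot: [1.0, 0.0, -0.0, 0.0]
ft_force: [0.6, -0.4, 0.0]
grip_width: 0.999
```

Call:
apply_moves:
  targets:
    - [0, 0, 0, 0.01, 0.027, 0, 1]
    - [0, 0, 0, 0.01, 0.027, 0, 1]
    - [0, 0, 0, 0.01, 0.027, 0, 1]
    - [0, 0, 0, 0.01, 0.027, 0, 1]
    - [0, 0, 0, 0.01, 0.027, 0, 1]
    - [0, 0, 0, 0.01, 0.027, 0, 1]
    - [0, 0, 0, 0.01, 0.027, 0.01, 1]
    - [0, 0, 0, 0.01, 0.026, 0.01, 1]
    - [0, 0, 0, 0, 0, 0.01, 1]
    - [0, 0, 0, 0, 0, 0, 1]
    - [0, 0, 0, 0, 0, 0, 1]
    - [0, 0, 0, 0, 0, 0, 1]

```text
t: 2.77
tool_pos: [424.5, -37.9, 201.7]
eef_rot: [1.0, 0.001, 0.0, 0.0]
ft_force: [-1.4, 0.2, 0.8]
grip_width: 1.001
```

```bash
python3 - <<'E'
from h import *
s=snap('wrist','w1'); w=world(s)
print(s['position'],bot.observe()['tool_pos'])
for lo,hi in((60,72),(31,45)):
    m=((w[...,2]>lo)&(w[...,2]<hi)).astype(np.uint8)
    n,l,st,c=cv2.connectedComponentsWithStats(m)
    for i in range(1,n):
        if st[i,4]>500:
            p=w[l==i]; print(lo,st[i],p.mean(0).round(1),[np.round(x,1) for x in cv2.minEnclosingCircle(p[:,:2].astype(np.float32))])
E
```

```text
[502.72498024 -38.25804527 344.19561374] [424.65125172 -37.74520398 201.92968596]
60 [ 70 172  37  34 959] [429.3 126.2  64.3] [array([428.6, 127.1]), np.float64(15.0)]
60 [265 174  34  34 909] [427.8 -38.9  64.6] [array([426.8, -38.8]), np.float64(15.0)]
31 [ 230  131  104  101 7138] [430.1 -38.9  34.9] [array([427.1, -39. ]), np.float64(48.8)]
31 [540 145  20  70 642] [ 431.5 -288.6   37.2] [array([ 429.5, -300.8]), np.float64(34.1)]
31 [  70  146   71   69 2550] [432.6 120.5  35.1] [array([428.6, 127.4]), np.float64(33.1)]
31 [ 465  289   91   55 3267] [ 283.3 -285.5   35.6] [array([ 265.9, -287.5]), np.float64(49.4)]
```

View pics/w1.png

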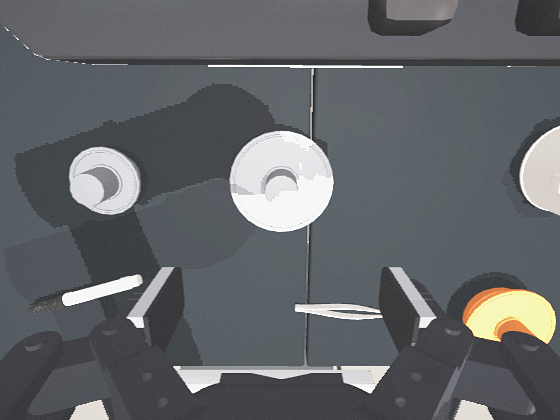

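The wrist camera looks past the open fingers. Wide lid is at (281,181), narrow lid at (104,180), and the shelf front is along row ~65. The camera is mounted 78 mm forward, which would bring it close to the shelf on the way down, so I'll turn the tool 90° first.

```bash
python3 - <<'E'
from h import *
print(bot.observe()['joint_pos'].round(3))
w=world(dict(np.load('scene1.npz'))); m=(w[...,0]>480)&(w[...,0]<560)&(w[...,1]>-90)&(w[...,1]<110)&(w[...,2]>60)
for z in range(60,300,20):
    k=m&(w[...,2]>z)&(w[...,2]<z+20)
    if k.any(): print(z,np.nanpercentile(w[k][:,0],[1,10,50]).round(0))
E
```

```text
[ 0.296  0.067 -0.495  0.    -1.008  1.277]
60 [548. 550. 552.]
80 [549. 550. 552.]
100 [548. 550. 552.]
120 [549. 550. 552.]
140 [548. 550. 553.]
160 [549. 550. 552.]
180 [548. 550. 552.]
200 [549. 550. 552.]
240 [508. 509. 511.]
260 [508. 511. 531.]
280 [514. 514. 516.]
```

Call:
apply_moves:
  targets:
    - [0, 0, 0.1122, 0, 0, 0, 1]
    - [0, 0, 0.1122, 0, 0, 0, 1]
    - [0, 0, 0.1122, 0, 0, 0, 1]
    - [0, 0, 0.1122, 0, 0, 0, 1]
    - [0, 0, 0.1122, 0, 0, 0, 1]
    - [0, 0, 0.1122, 0, 0, 0, 1]
    - [0, 0, 0.1122, 0, 0, 0, 1]
    - [0, 0, 0.1122, 0, 0, 0, 1]
    - [0, 0, 0.1122, 0, 0, 0, 1]
    - [0, 0, 0.1122, 0, 0, 0, 1]
    - [0, 0, 0.1122, 0, 0, 0, 1]
    - [0, 0, 0.1122, 0, 0, 0, 1]
    - [0, 0, 0.1122, 0, 0, 0, 1]
    - [0, 0, 0.1122, 0, 0, 0, 1]
    - [0, 0, 0, 0.002, -0.002, 0.02, 1]
    - [0, 0, 0, 0, 0, 0.02, 1]
    - [0, 0, 0, 0, 0, 0.02, 1]
    - [0, 0, 0, 0, 0, 0.02, 1]
    - [0, 0, 0, 0, 0, 0, 1]
    - [0, 0, 0, 0, 0, 0, 1]

```text
t: 4.48
tool_pos: [426.4, -39.8, 121.6]
eef_rot: [0.708, -0.706, -0.0, 0.0]
ft_force: [1.2, -0.5, 0.0]
grip_width: 1.001
```

```bash
python3 - <<'E'
from h import *
s=snap('wrist','w2'); w=world(s)
print(bot.observe()['tool_pos'])
for lo,hi in((59,70),(31,45)):
    m=((w[...,2]>lo)&(w[...,2]<hi)).astype(np.uint8)
    n,l,st,c=cv2.connectedComponentsWithStats(m)
    for i in range(1,n):
        if st[i,4]>500:
            p=w[l==i]; print(lo,st[i],p.mean(0).round(1),[np.round(x,1) for x in cv2.minEnclosingCircle(p[:,:2].astype(np.float32))])
E
```

```text
[427.25846614 -39.72250496 122.38881632]
59 [  38   21   36  116 1386] [ 551.6 -127.7   64.6] [array([ 552.3, -126.3]), np.float64(29.6)]
59 [  43  139   62  187 2013] [553.1 -38.   64.6] [array([558.3, -31. ]), np.float64(63.8)]
59 [ 260  205   46   46 1641] [426.5 -39.8  64.5] [array([426.3, -38.8]), np.float64(15.0)]
31 [  69   31   28  102 1201] [ 551.7 -127.2   38.2] [array([ 552.1, -126.1]), np.float64(29.5)]
31 [  67  134   56  175 1870] [553.  -36.9  38.3] [array([558.6, -30.3]), np.float64(64.4)]
31 [  215   145   136   130 11767] [426.6 -42.9  34.9] [array([426.6, -38.5]), np.float64(49.0)]
31 [253 362  56  17 579] [427.7 100.9  34.2] [array([427.7, 105.6]), np.float64(23.5)]
```

View pics/w2.png

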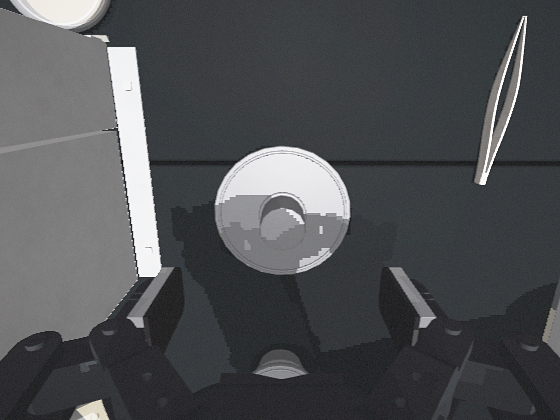

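The wide lid is centred between the fingers, with its knob at (283,228). The fingers clear the shelf. I'll descend and grip.

Call:
apply_moves:
  targets:
    - [0, 0, 0, 0, 0, 0.015, 1]
    - [0, 0, 0, 0, 0, 0.015, 1]
    - [0, 0, 0, 0, 0, 0.015, 1]
    - [0, 0, 0, 0, 0, 0.015, 1]
    - [0, 0, 0, 0, 0, 0.012, 1]
    - [0, 0, 0, 0, 0, 0.008, 1]
    - [0, 0, 0, 0, 0, 0.004, 1]
    - [0, 0, 0, 0, 0, 0, 1]
    - [0, 0, 0, 0, 0, 0, 1]
    - [0, 0, 0, 0, 0, 0, -1]
    - [0, 0, 0, 0, 0, 0, -1]
    - [0, 0, 0, 0, 0, 0, -1]
    - [0, 0, 0, 0, 0, 0, -1]
    - [0, 0, 0, 0, 0, 0, -1]
    - [0, 0, 0, 0, 0, 0, -1]
    - [0, 0, 0, 0, 0, 0, -1]
    - [0, 0, 0, 0, 0, 0, -1]
    - [0, 0, 0, 0, 0, 0, -1]
    - [0, 0, 0, 0, 0, 0, -1]
  grip_force: 50

```text
t: 6.12
tool_pos: [426.6, -40.3, 37.7]
eef_rot: [0.707, -0.707, 0.0, -0.0]
ft_force: [-1.3, -0.3, 5.2]
grip_width: 0.334
```

Call:
apply_moves:
  targets:
    - [0, 0, 0, 0, 0, -0.004, -1]
    - [0, 0, 0, 0, 0, -0.01, -1]
    - [0, 0, 0, 0, 0, -0.016, -1]
    - [0, 0, 0, 0, 0, -0.018, -1]
    - [0, 0, 0, 0, 0, -0.018, -1]
    - [0, 0, 0, 0, 0, -0.018, -1]
    - [0, 0, 0, 0, 0, -0.016, -1]
    - [0, 0, 0, 0.01, 0, -0.01, -1]
    - [0, 0, 0, 0.02, 0, 0, -1]
    - [0, 0, 0, 0.02, 0, 0, -1]
    - [0, 0, 0, 0.02, 0, 0, -1]
    - [0, 0, 0, 0.02, 0, 0, -1]
    - [0, 0, 0, 0.02, 0, 0, -1]
    - [0, 0, 0, 0.02, 0, 0, -1]
    - [0, 0, 0, 0.02, 0, 0, -1]
    - [0, 0, 0, 0.01, 0, 0, -1]
    - [0, 0, 0, 0, 0, 0, -1]
    - [0, 0, 0, 0, 0, 0, -1]

```text
t: 7.62
tool_pos: [426.1, -200.4, 147.0]
eef_rot: [-0.707, 0.708, 0.0, -0.0]
ft_force: [-0.7, -0.4, -0.1]
grip_width: 0.334
```

```bash
python3 - <<'E'
from h import *
from scipy.optimize import least_squares
s=snap('wrist','w3'); w=world(s)
print(bot.observe()['tool_pos'],s['position'])
p=w[(w[...,2]>57)&(w[...,2]<66)&(w[...,1]<-270)&(w[...,1]>-400)&(abs(w[...,0]-435)<65)]
r=np.hypot(*(p[:,:2]-[435,-331]).T); print(len(p),p.mean(0),np.percentile(r,[1,25,50,75,99]))
f=least_squares(lambda q:np.hypot(p[:,0]-q[0],p[:,1]-q[1])-q[2],[435,-331,44],loss='soft_l1',f_scale=1.); print(f.x,np.std(f.fun), np.median(p[:,2]))
E
```

```text
[ 426.18442126 -200.04479848  147.09785597] [ 427.1010999  -278.15560259  289.41494949]
2575 [ 434.89512407 -303.42042759   60.83131362] [40.38095801 43.69916581 45.33639212 47.04782306 50.85513486]
[ 435.09042118 -328.2139298    43.70771971] 2.223384179556231 60.980543309276925
```

View pics/w3.png

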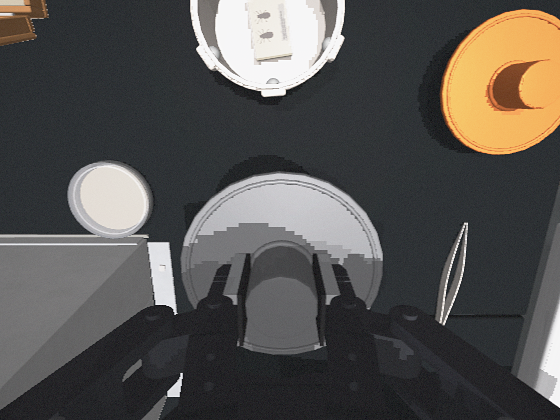

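The wide lid is held level, with its flange centred at about (281,270). The tub's near half is at the top, centred at about column 268. I'll move closer to see the whole mouth.

Call:
apply_moves:
  targets:
    - [0, 0, 0, 0.01, 0, 0, -1]
    - [0, 0, 0, 0.015, -0.004, 0, -1]
    - [0, 0, 0, 0.015, -0.004, 0, -1]
    - [0, 0, 0, 0.01, 0, 0, -1]
    - [0, 0, 0, 0, 0, 0, -1]
    - [0, 0, 0, 0, 0, 0, -1]

```text
t: 8.17
tool_pos: [434.1, -250.3, 147.1]
eef_rot: [-0.707, 0.707, 0.0, -0.0]
ft_force: [0.2, -0.1, 0.3]
grip_width: 0.333
```

```bash
python3 - <<'E'
from h import *
from scipy.optimize import least_squares
s=snap('wrist','w4'); w=world(s)
print(bot.observe()['tool_pos'])
p=w[(w[...,2]>59.5)&(w[...,2]<66)&(w[...,1]<-270)&(w[...,1]>-400)&(abs(w[...,0]-435)<65)]
fit=lambda p,x0:least_squares(lambda q:np.hypot(p[:,0]-q[0],p[:,1]-q[1])-q[2],x0,loss='soft_l1',f_scale=.5)
f=fit(p,[435,-331,44]); print(len(p),f.x,np.std(f.fun),np.median(p[:,2]),p.min(0),p.max(0))
# held lid flange top
m=(w[...,2]>132)&(w[...,2]<152)&(w[...,1]<-262)&(w[...,1]>-310)&(abs(w[...,0]-430)<50); q=w[m]
A=np.c_[q[:,:2]-[430,-250],np.ones(len(q))]; print('flange plane',np.linalg.lstsq(A,q[:,2],rcond=None)[0],len(q))
# flange front edge: per-angle max radius
c=np.array([430,-250]); a=np.arctan2(*(q[:,:2]-c).T); r=np.hypot(*(q[:,:2]-c).T)
b=np.digitize(a,np.linspace(a.min(),a.max(),40)); e=np.array([q[b==i][r[b==i].argmax()] for i in np.unique(b)])
g=fit(e,[430,-250,49]); print('lid',g.x,np.std(g.fun))
E
```

```text
[ 434.06958346 -250.01767623  147.12443395]
3759 [ 435.18962148 -329.18267471   44.06468147] 2.0075277633908386 61.14616317239691 [ 388.48609766 -378.4041175    59.50068201] [ 481.87066498 -280.30732327   64.12715332]
flange plane [-2.32447235e-03  1.70029701e-02  1.44676282e+02] 11326
lid [ 434.87097856 -248.87684345   48.35967758] 7.054984864056338
```

View pics/w4.png

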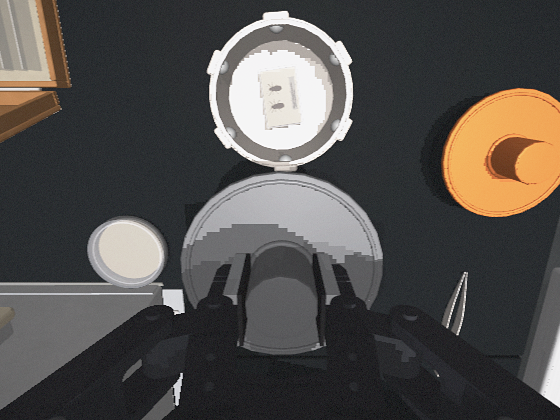

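The tub is fully in view: mouth centre at (281,92), circle fit (435.2, -329.2), insect inside. The held lid is level at (434.9, -248.9).

Call:
apply_moves:
  targets:
    - [0, 0, 0, 0.01, 0, 0, -1]
    - [0, 0, 0, 0.02, -0.0005, 0, -1]
    - [0, 0, 0, 0.02, 0, 0, -1]
    - [0, 0, 0, 0.02, 0, 0, -1]
    - [0, 0, 0, 0.0102, 0, 0, -1]
    - [0, 0, 0, 0, 0, 0, -1]
    - [0, 0, 0, 0, 0, 0.008, -1]
    - [0, 0, 0, 0, 0, 0.01, -1]
    - [0, 0, 0, 0, 0, 0.01, -1]
    - [0, 0, 0, 0, 0, 0.01, -1]
    - [0, 0, 0, 0, 0, 0.008, -1]
    - [0, 0, 0, 0, 0, 0.006, -1]
    - [0, 0, 0, 0, 0, 0.004, -1]
    - [0, 0, 0, 0, 0, 0.003, -1]
    - [0, 0, 0, 0, 0, 0, -1]
    - [0, 0, 0, 0, 0, 0, -1]

```text
t: 9.55
tool_pos: [435.2, -330.6, 88.4]
eef_rot: [0.707, -0.707, 0.0, -0.0]
ft_force: [0.0, 0.4, 0.2]
grip_width: 0.333
```

Free of contact 9 mm above the ball stop. I'll go down to where the balls should catch.

Call:
apply_moves:
  targets:
    - [0, 0, 0, 0, 0, 0.002, -1]
    - [0, 0, 0, 0, 0, 0.002, -1]
    - [0, 0, 0, 0, 0, 0.002, -1]
    - [0, 0, 0, 0, 0, 0.002, -1]
    - [0, 0, 0, 0, 0, 0.001, -1]
    - [0, 0, 0, 0, 0, 0, -1]
    - [0, 0, 0, 0, 0, 0, -1]

```text
t: 10.13
tool_pos: [434.9, -330.6, 79.2]
eef_rot: [0.707, -0.707, -0.0, 0.0]
ft_force: [-0.5, -1.4, 0.0]
grip_width: 0.336
```

Call:
apply_moves:
  targets:
    - [0, 0, 0, 0, 0, 0.001, -1]
    - [0, 0, 0, 0, 0, 0.001, -1]
    - [0, 0, 0, 0, 0, 0.001, -1]
    - [0, 0, 0, 0, 0, 0.001, -1]
    - [0, 0, 0, 0, 0, 0, -1]

```text
t: 10.55
tool_pos: [435.3, -330.6, 75.3]
eef_rot: [0.707, -0.707, 0.0, -0.0]
ft_force: [-0.4, -1.0, 0.9]
grip_width: 0.336
```

Call:
apply_moves:
  targets:
    - [0, 0, 0, 0, 0, 0.001, -1]
    - [0, 0, 0, 0, 0, 0.001, -1]
    - [0, 0, 0, 0, 0, 0.001, -1]
    - [0, 0, 0, 0, 0, 0, -1]

```text
t: 10.88
tool_pos: [434.6, -330.2, 71.5]
eef_rot: [-0.707, 0.707, 0.001, -0.0]
ft_force: [0.6, -1.1, -1.9]
grip_width: 0.336
```

Call:
apply_moves:
  targets:
    - [0, 0, 0, 0, 0, 0.001, -1]
    - [0, 0, 0, 0, 0, 0.001, -1]
    - [0, 0, 0, 0, 0, 0.001, -1]
    - [0, 0, 0, 0, 0, 0, -1]

```text
t: 11.22
tool_pos: [434.7, -330.4, 69.7]
eef_rot: [0.707, -0.707, -0.0, 0.0]
ft_force: [-1.6, -0.2, 4.2]
grip_width: 0.334
```

Call:
apply_moves:
  targets:
    - [0, 0, 0, 0, 0, 0.001, -1]
    - [0, 0, 0, 0, 0, 0.001, -1]
    - [0, 0, 0, 0, 0, 0, -1]
    - [0, 0, 0, 0, 0, 0, -1]

```text
t: 11.55
tool_pos: [434.7, -330.4, 69.6]
eef_rot: [0.707, -0.707, 0.0, 0.0]
ft_force: [-5.0, 5.4, 14.7]
grip_width: 0.335
```

```bash
python3 - <<'E'
from h import *
s=snap('wrist','w5'); w=world(s)
print(bot.observe()['tool_pos'],bot.observe()['ft_force'])
q=w[(w[...,2]>55)&(w[...,2]<85)&(w[...,1]<-348)&(np.hypot(w[...,0]-435,w[...,1]+329.3)<46)]
A=np.c_[q[:,:2]-[435,-329],np.ones(len(q))]; print('flange top',np.linalg.lstsq(A,q[:,2],rcond=None)[0],np.median(q[:,2]),len(q))
E
```

```text
[ 434.70495466 -330.44435004   69.63766866] [-4.48949326  3.83650773 14.37521362]
flange top [ 1.51772867e-05 -1.18262598e-02  6.65035210e+01] 66.83878681241163 7586
```

The TCP stopped at 69.6 mm with a 15 N reaction, and the flange top measures about 66.8 mm against 67 expected, so the lid is home. I'll unload, open and retreat.

Call:
apply_moves:
  targets:
    - [0, 0, 0, 0, 0, -0.001, -1]
    - [0, 0, 0, 0, 0, -0.0005, -1]
    - [0, 0, 0, 0, 0, 0, 0.2]
    - [0, 0, 0, 0, 0, 0, 0.6]
    - [0, 0, 0, 0, 0, 0, 1]
    - [0, 0, 0, 0, 0, 0, 1]
    - [0, 0, 0, 0, 0, 0, 1]
    - [0, 0, 0, 0, 0, 0, 1]
    - [0, 0, 0, 0, 0, 0, 1]
    - [0, 0, 0, 0, 0, 0, 1]
    - [0, 0, 0, 0, 0, -0.005, 1]
    - [0, 0, 0, 0, 0, -0.01, 1]
    - [0, 0, 0, 0, 0, -0.02, 1]
    - [0, 0, 0, 0, 0, -0.025, 1]
    - [0, 0, 0, 0, 0, -0.025, 1]
    - [0, 0, 0, 0, 0, -0.02, 1]
    - [0, 0, 0, 0, 0, -0.01, 1]
    - [0, 0, 0, 0, 0, 0, 1]
    - [0, 0, 0, 0, 0, 0, 1]

```text
t: 13.18
tool_pos: [434.8, -330.3, 183.9]
eef_rot: [-0.707, 0.707, -0.0, 0.0]
ft_force: [1.6, -0.4, -0.8]
grip_width: 0.999
```

```bash
python3 - <<'E'
from h import *
s=snap('wrist','w6'); w=world(s); o=bot.observe(); print(o['t'],o['tool_pos'],o['ft_force'],o['grip_width'])
d=np.hypot(w[...,0]-435,w[...,1]+329.3)
q=w[(w[...,2]>55)&(w[...,2]<85)&(d<46)&(d>20)]
A=np.c_[q[:,:2]-[435,-329],np.ones(len(q))]; print('flange top',np.linalg.lstsq(A,q[:,2],rcond=None)[0],np.median(q[:,2]),len(q))
k=w[(d<13)&(w[...,2]>85)&(w[...,2]<120)]; print('knob',np.median(k,0))
t=world(snap('top','top2'))[162:214,222:274].reshape(-1,3); t=t[(t[:,2]>24)&(t[:,2]<45)]
print('narrow flange',t.mean(0).round(1),'before 426.6 124.9')
E
```

```text
13.2333 [ 434.2892625  -330.05105883  182.88526817] [ 0.62106602  1.04528664 -0.31388968] 1.0031240712100324
flange top [ 5.86435429e-04 -1.54366652e-03  6.68501936e+01] 66.84441590207712 7799
knob [ 434.6957867  -329.51647914   96.75236187]
narrow flange [426.5 124.8  36.8] before 426.6 124.9
```

View pics/w6.png

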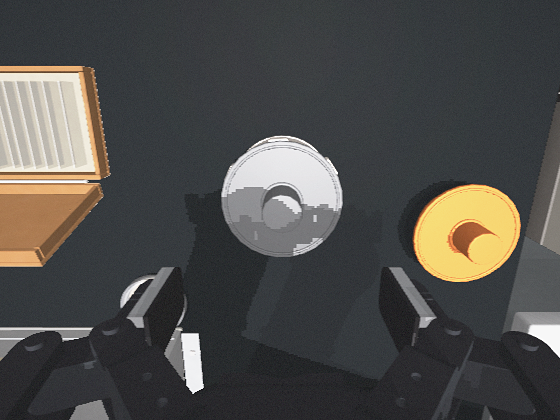

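The wide lid sits level on the tub at (282,197). The open gripper is well above it and touching nothing.

```bash
python3 -c "
from station import bot
print(bot.close_job())"
```

```text
the job is handed in; nothing more can be done
None
```

The tub is closed: the wide grey lid is snapped home and level on the rim, and I handed the job in after about 13 s of robot time. I took the lid by its knob, lowered it into the mouth and pressed until it stopped hard at about 15 N. I then eased off, opened the gripper and moved clear.

- **Seating:** the flange top measured 66.8 mm (67 mm expected when home), tilted less than 0.002. The knob top measured 96.8 mm (97 mm expected).
- **Snap:** the 4–10 N push was not clearly seen in the force readings. I judged the lid home by its height and the hard stop.
- **Rest of the scene:** the narrow lid had not moved (within 0.1 mm of its first position). The gripper was open and touching nothing.

No check failed. The cameras disagreed by only 1–2 mm on positions, and I used the close-up wrist views.

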